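# Light the colour card and hold the spring clip open round its edge

### The arm

A 7-joint arm with a two-finger parallel gripper is mounted at the origin on the work surface. World frame = base frame: x ahead of the robot, y to its left, z up, the work surface at z = 0. Lengths are in m, angles in rad, forces in N, time in s.
With the tool pointing down it reaches from about 0.4 to 0.85 m from the base axis. Payload 4.5 kg.
Tool frame: the origin (TCP) lies at the very end of the fingers, on their centre line; the grasp point (between the pads) lies 19 mm behind it; z points along the fingers, y is the line along which they close (so a half turn about z gives the same grasp; the last joint's range is limited). The gripper opens to 88 mm and grips with 3 to 60 N. Pads are 18 mm wide; open, the fingers measure 123 mm over their backs; the gripper's body (75 mm by 187 mm) begins 45 mm behind the grasp point.
Start: joints at [-1.095, 0.689, -0.195, 1.565, 0.157, 0.902, -0.215], TCP at [0.267, 0.565, 0.239] pointing down, gripper open.
Joint ranges: [-3.01, 3.01], [-0.46, 2.08], [-1.47, 1.51], [0.13, 2.56], [-1, 4.14], [0.04, 2.09], [-2.66, 2.66]. Speed limits (rad/s): [2.57, 2.57, 3.14, 3.14, 3.14, 3.14, 3.14].

### API

Orientations are given as a unit quaternion [x, y, z, w].
In Python, from plant import r, optics gives the robot as it stands.
- The arm moves only by the tool servo_tool, never from a script. Its arguments are lists of equal length, an entry for each row: "translation": the shift along the tool's x, y, z in m, a list of three; "turn": the turn, a rotation vector about the tool's x, y, z in rad, a list of three. In form: {"translation": [[dx, dy, dz], ...], "turn": [[rx, ry, rz], ...]}. A call has 1 to 10 rows; each row shifts and turns the commanded pose from where the row before left it, along the tool's axes as they then stand; what a row does not reach is not made up. A row lasts 1/8 s, in which the tool goes at most 62.5 mm and 10.7 degrees, less where a joint would pass 70% of its speed; a pose out of reach is approached as far as the arm can. A call is refused whole if a number of a shift passes 0.0625 or a number of a turn 0.188, either way. A call with a gripper value outside its range is refused whole. "grip" is the opening, from 0 (shut) to 1 (fully open), set as the call begins (left out, the last holds). The fingers move at their own pace and stop on an object; "grip_force" is the grip in N (left out, the last holds). Time passes only in rows, so rows that do not move let the fingers close. It gives the time, the measured TCP pose, the force, the opening and the grip force at its end, in the units of the state.
- r.get_state(): the state, without advancing time (a new reading comes with each control period).
- optics.snapshot(name): name is "scene" or "top"; returns a dict with "img" (384x512x3 uint8, red, green, blue), "z_map" (384x512 float32, m along the optical axis (not along the pixel's ray), 0 where there is no reading), "mtx" (3x3 intrinsics, pixels), "k1" (the pictures are not rectified: a ray, as slopes to the right and down, at radius r is drawn at 1 + k1 r^2 times it, then the intrinsics apply), "R" (3x3) and "t" (3): a world point X has camera coordinates R X + t. Camera axes: x right, y down, z forward; pixel columns grow to the right and rows downward; lengths in m; the calibration is good to about 2 mm. A picture is of the moment at which its call begins.
- r.finish_job(): hands the job in; it is judged then, once.
The state is a dict: "clock": time; "q": joint angles; "qd": joint speeds; "joint_torque": joint torques, N m; "tool_pos": TCP position; "eef_rot": TCP orientation; "contact_force": force on the tool from outside, world axes, zero at the start; "moment": the same for the moment, N m; "opening": opening from 0.0 (shut) to 1.0 (fully open); "finger_force": force on a finger pad.
Only numpy, scipy, OpenCV 4.12 (cv2) and the standard library are available. Lean on these libraries where they do the work, as an engineer would, in place of code of your own. Each camera call takes 0.05 s, during which the arm holds its last target. There are 200 camera calls.

### The job

Get the card stand ready for me to slip a stone sachet in: first take the silver pen torch out of the grey rest block and drop it tail-down into the black light tube on the card stand, all the way in, and let go of it. Then take the spring clip by its two levers, squeeze it fully open, lift it, and hold it gaping around the upright red-striped edge of the card, about half way up, level and square to the edge, with one jaw on each side of the card and neither touching it. Finish while holding it there, off the table and squeezed open; do not shove the stand, and leave the other things where they are.

Things in the scene. Friction and masses are not known exactly. Their poses are not given: they have to be found in the camera images.
- torch: Silver pen torch, yellow band 70 to 80 mm up; round, 125 mm long, about 60 g; barrel 15 mm wide up to 95 mm, then a 19 mm head. Origin: centre of the flat tail (lower end); z along the torch to the head. Starts upright in either socket of the grey block, tail 10 mm above the table.
- block: Grey rest block, fixed, 110 x 50 x 35 mm high; two round sockets 17 mm wide and 25 mm deep at 30 mm either side of its middle along its x axis. Origin: centre of its underside. One socket holds the torch, the other the black stylus.
- stylus: All-black stylus, 125 mm long, 15 mm in diameter with a tapered top, upright in the block's other socket. Origin: centre of its lower end. Leave it there.
- card_stand: Loose stand, 0.95 kg: white base 12 mm thick, 90 mm along x, y = -60 to +115 mm. On it a rigid white card with coloured dots, 4 mm thick (x), y = -45 to +45 mm, top at z = 115 mm, in a foot strip 14 mm thick up to z = 24 mm; at y = +85 mm a black light tube. Origin: underside, below the card's middle; z up. Red-striped edge: the card's upright edge at y = -45 mm, away from the tube.
- card_edge (a point): Point on the card's red-striped upright edge, 70 mm above the table, half way up; same axes as the stand (-y points out, away from the card).
- tube_rim (a point): Centre of the mouth of the light tube, 77 mm above the table. Tube bore 22 mm, outside 28 mm.
- tube_floor (a point): Centre of the floor inside the light tube, 17 mm above the table (60 mm below the rim).
- clip: Black spring clip, orange tips and grips, about 80 g, on its side, 24 mm high. Origin: on the hinge pin, underside; z up the pin; x = midline to the jaw tips. Shut: tips 46 mm ahead of the pin; levers spread back in a V, ends 51 mm behind the pin, 59 mm over the outside. Open: levers parallel, 20 mm over the outside, ends 58 mm behind the pin; tips 43 mm ahead, gap 27 mm.
- clip_left (a joint): Opening angle of each half of the clip (both move alike), rad: 0 shut, 0.35 fully open at its stop. Squeezing the levers together opens it: about 4 N at the lever ends to start, 8 N to open fully; 25 N holds it well. Gripped at the lever ends, the pin moves some 5 mm away from the fingers, forward, as it opens.
- canister: Squat black cylinder 61 mm in diameter, 45 mm high, origin under its centre. Bystander.
- loupe: Small steel folding loupe, 28 x 42 x 18 mm high, origin under its centre. Bystander.
Not all that is in view belongs to the job. What is shaped like the torch but blue or orange is not meant.

How it is judged:
By the outcome, as a careful person would: the job done as asked, in the order asked, and still so for the second after the job is handed in, while the arm keeps its last pose, push and grip.
It also fails if it takes over 58 s, if anything falls off the work surface, if the arm or the gripper's body presses on something with over 40 N, if the wrist force passes 120 N, or if a joint passes its speed limit or range.

## Working session

There is one attempt and no reset: what is moved stays moved. The work goes in short steps, Python scripts to look and compute and a tool call to move; the robot and the scene stay as the last step left them, time stands still between calls to the robot, and variables do not carry over. Pictures are saved under pics/ and viewed, at most 10 in all, crops included, and the job is handed in when it is done.

Besides the shell and the picture viewer there is one more tool, called after "Request:" as a command line: name --argument value ..., lists and objects as JSON in quotes. servo_tool: Moves the arm, as the interface text tells. Its arguments: {"type":"object","properties":{"translation":{"type":"array"},"turn":{"type":"array"},"grip":{"type":"number"},"grip_force":{"type":"number"}},"required":["translation","turn"]}

```bash
ls; mkdir -p pics
cat > h.py <<'E'
import numpy as np, cv2
from plant import r, optics
def snap(n):
    s=optics.snapshot(n); return s
def ray(s,u,v):
    K=s["mtx"]; d=np.array([s["k1"],0,0,0,0],float)
    p=cv2.undistortPoints(np.array([[[u,v]]],float),K,d)[0,0]
    R=np.array(s["R"]);t=np.array(s["t"])
    return -R.T@t, R.T@np.array([p[0],p[1],1.])
def onz(s,u,v,z):
    c,d=ray(s,u,v); return c+d*(z-c[2])/d[2]
def depthpt(s,u,v):
    c,d=ray(s,u,v); return c+d*s["z_map"][int(v),int(u)]
def proj(s,X):
    R=np.array(s["R"]);rv,_=cv2.Rodrigues(R)
    return cv2.projectPoints(np.array(X,float).reshape(-1,3),rv,np.array(s["t"],float),np.array(s["mtx"],float),np.array([s["k1"],0,0,0,0],float))[0][:,0]
def cloud(s):
    h,w=s["z_map"].shape; uu,vv=np.meshgrid(np.arange(w),np.arange(h))
    p=cv2.undistortPoints(np.stack([uu,vv],-1).reshape(-1,1,2).astype(float),np.array(s["mtx"],float),np.array([s["k1"],0,0,0,0],float))[:,0]
    z=s["z_map"].reshape(-1,1); P=np.hstack([p,np.ones_like(z)])*z
    return ((P-np.array(s["t"]))@np.array(s["R"])).reshape(h,w,3)
E
python3 - <<'E'
from h import *
import pickle
for n in("scene","top"):
    s=snap(n); pickle.dump(s,open(n+".pkl","wb")); cv2.imwrite(f"pics/{n}0.png",cv2.resize(s["img"][:,:,::-1],(768,576),interpolation=cv2.INTER_CUBIC))
    print(n,s["mtx"],s["k1"],-np.array(s["R"]).T@s["t"],np.array(s["R"])[2],(s["z_map"]>0).mean())
print(r.get_state())
E
```

```text
pics
scene [[368.0751945    0.         256.73677559]
 [  0.         368.0751945  195.83074578]
 [  0.           0.           1.        ]] -0.05267089710258948 [ 0.79971266 -0.35605525  0.67101619] [-0.34421234  0.53244802 -0.77331557] 0.9959513346354166
top [[368.86249571   0.         249.86186351]
 [  0.         368.86249571 190.17414399]
 [  0.           0.           1.        ]] 0.027290668425740256 [0.48918963 0.06150884 0.89246058] [ 0.04400167  0.00848247 -0.99899545] 0.99615478515625
{'clock': 0.1, 'q': array([-1.09519431,  0.68989483, -0.19450356,  1.56619082,  0.15726858,
        0.90253373, -0.21514598]), 'qd': array([-0.00093703, -0.00383833,  0.00091476, -0.00131616,  0.00061688,
        0.00049164, -0.00076222]), 'joint_torque': array([-3.36165373e-03, -5.28491306e+01, -1.27145179e+00, -1.53835595e+01,
       -5.25274838e-02,  1.97634712e-03,  4.05904234e-05]), 'tool_pos': array([0.26703502, 0.5644677 , 0.23800623]), 'eef_rot': array([ 2.19112636e-01,  9.75699226e-01, -8.10596587e-04, -1.26040012e-04]), 'contact_force': array([-0.61660542, -0.72093137,  0.88597579]), 'moment': array([ 0.02245976, -0.03226484, -0.00777071]), 'finger_force': 0.0, 'opening': 0.9970809598998185}
```

View pics/scene0.png

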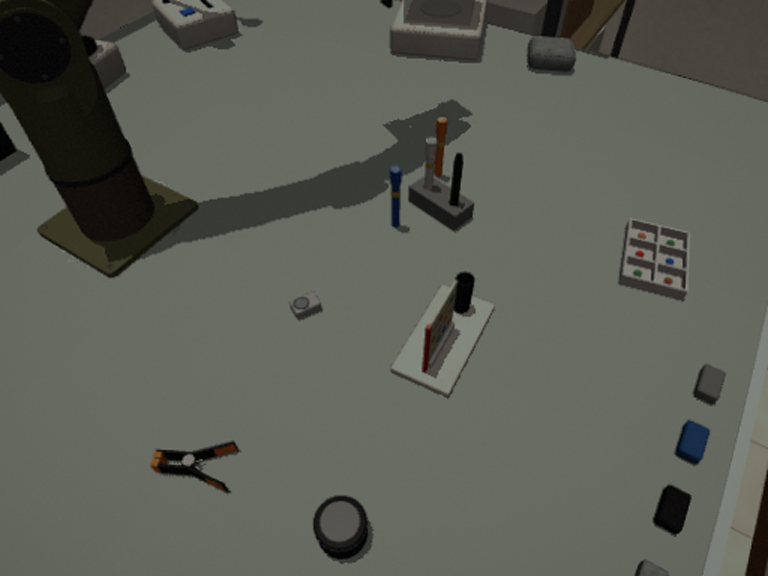

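View pics/top0.png

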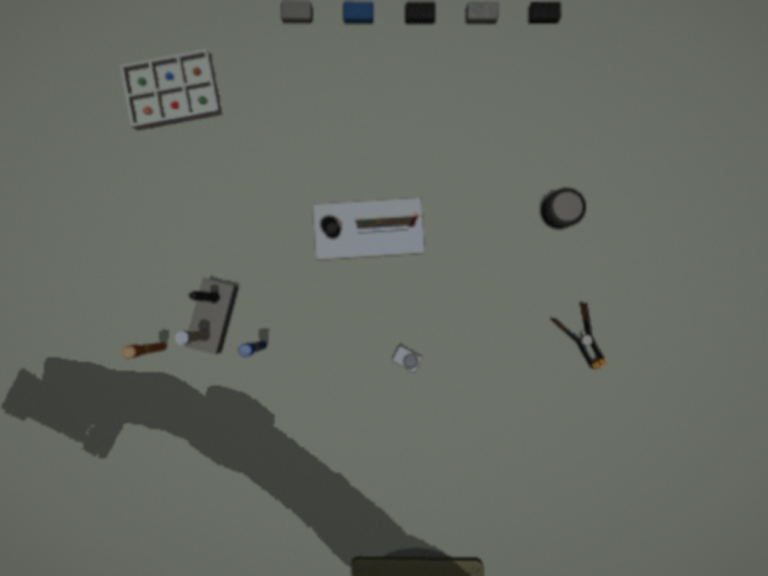

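Scene view (doubled-up 768 px): silver torch at (430,160) in the block, with the stylus at (457,180), and orange and blue decoys close by. The stand's tube is at (464,290) and its red edge at (428,345). The clip is at (190,460), with its tips to the left. The top view agrees: torch head (182,338), tube (331,227), red edge (415,218), clip pin (587,341).

```bash
cat > m.py <<'E'
from h import *
import pickle
S={n:pickle.load(open(n+".pkl","rb")) for n in("scene","top")}
for n,s in S.items():
    C=cloud(s); s["C"]=C
    g=C[:,:,2]; print(n,"table z",np.round(np.percentile(g[(g>-.02)&(g<.02)&(C[:,:,0]<.9)],[5,50,95]),4))
px={"scene":dict(torchhead=(431,142),orange=(441,122),blue=(396,171),styl=(459,157),tube=(465,276),can=(340,522),pin=(188,460),loupe=(303,302),torchmid=(430,172)),
"top":dict(torchhead=(182,338),orange=(130,351),blue=(245,350),styl=(195,295),tube=(331,227),can=(567,207),pin=(587,341),loupe=(410,360),block=(218,320))}
for n in px:
    for k,(u,v) in px[n].items(): print(n,k,np.round(depthpt(S[n],u/1.5,v/1.5),4))
# triangulate same features in two views
def tri(a,b):
    (c1,d1),(c2,d2)=ray(S["scene"],*a),ray(S["top"],*b)
    A=np.stack([d1,-d2],1); x=np.linalg.lstsq(A,c2-c1,rcond=None)[0]; p,q=c1+d1*x[0],c2+d2*x[1]
    return (p+q)/2,np.linalg.norm(p-q)
def blobs(s,box,fn,amin=4):
    h=cv2.cvtColor(s["img"],cv2.COLOR_RGB2HSV).astype(int); C=s["C"]
    m=(C[...,0]>box[0])&(C[...,0]<box[1])&(C[...,1]>box[2])&(C[...,1]<box[3])&fn(h,C)
    n,l,st,ce=cv2.connectedComponentsWithStats(m.astype(np.uint8))
    return [(tuple(np.round(ce[i],1)),st[i,4],np.round(np.median(C[l==i],0),4)) for i in range(1,n) if st[i,4]>=amin],m
if __name__=="__main__":
    for n,s in S.items():
        C=s["C"]; z=C[...,2]
        for nm,lo,hi in(("tall objs",.05,.2),("pens top",.12,.16),):
            b,_=blobs(s,(.25,.75,-.4,.5),lambda h,C:(z>lo)&(z<hi)); print(n,nm); [print("  ",x) for x in b]
        b,_=blobs(s,(.25,.75,-.5,.0),lambda h,C:(h[...,0]<16)&(h[...,1]>120)&(h[...,2]>50)); print(n,"orange/red"); [print("  ",x) for x in b]
E
python3 m.py
```

```text
scene table z [-0.0018  0.0005  0.0045]
top table z [-0.0023  0.0003  0.0034]
scene torchhead [0.4521 0.326  0.1323]
scene orange [0.4313 0.4001 0.1214]
scene blue [0.4361 0.2428 0.1219]
scene styl [0.5102 0.3127 0.1337]
scene tube [0.6117 0.149  0.0674]
scene can [ 0.6532 -0.227   0.0463]
scene pin [ 0.4465 -0.2623  0.0228]
scene loupe [0.414  0.0123 0.0213]
scene torchmid [0.4551 0.3236 0.0737]
top torchhead [0.4482 0.3302 0.1348]
top orange [0.429  0.4059 0.122 ]
top blue [0.4317 0.2469 0.1234]
top styl [0.507  0.314  0.1349]
top tube [0.6203 0.1397 0.0143]
top can [ 0.6492 -0.2248  0.045 ]
top pin [ 0.4437 -0.2617  0.0235]
top loupe [0.4109 0.0127 0.0204]
top block [0.471  0.3106 0.0357]
scene tall objs
   ((np.float64(289.7), np.float64(98.3)), np.int32(340), array([0.4446, 0.332 , 0.0991]))
   ((np.float64(304.1), np.float64(116.8)), np.int32(171), array([0.5095, 0.3115, 0.0982]))
   ((np.float64(263.2), np.float64(122.8)), np.int32(170), array([0.4352, 0.241 , 0.0983]))
   ((np.float64(297.5), np.float64(205.4)), np.int32(607), array([0.6229, 0.066 , 0.0779]))
scene pens top
 
[... 1101 characters left out ...]
, array([0.5063, 0.3136, 0.1089]))
   ((np.float64(125.8), np.float64(224.4)), np.int32(145), array([0.4489, 0.3276, 0.1248]))
   ((np.float64(91.3), np.float64(233.3)), np.int32(165), array([0.429 , 0.4026, 0.1135]))
   ((np.float64(165.6), np.float64(232.4)), np.int32(109), array([0.4324, 0.2445, 0.1212]))
top pens top
   ((np.float64(129.7), np.float64(197.0)), np.int32(43), array([0.5063, 0.316 , 0.1311]))
   ((np.float64(121.5), np.float64(224.9)), np.int32(78), array([0.4489, 0.3308, 0.1319]))
   ((np.float64(162.8), np.float64(233.1)), np.int32(64), array([0.4324, 0.248 , 0.1225]))
   ((np.float64(85.2), np.float64(234.2)), np.int32(66), array([0.429 , 0.4086, 0.1223]))
top orange/red
```

Run:
```python
import cv2,numpy as np,pickle
a=pickle.load(open("scene.pkl","rb"))["img"]; b=pickle.load(open("top.pkl","rb"))["img"]
f=lambda i,x0,y0,w,h,k:cv2.resize(np.clip(i[y0:y0+h,x0:x0+w,::-1].astype(float)*1.6,0,255).astype(np.uint8),(w*k,h*k),interpolation=cv2.INTER_NEAREST)
A=f(a,250,70,80,65,5);B=f(a,255,175,80,90,5)[:300];Cc=f(b,75,175,80,65,5);D=f(b,355,190,80,60,5)
o=np.zeros((600,800,3),np.uint8); o[:300,:400]=A[:300];o[:300,400:]=f(a,90,285,80,60,5);o[300:,:400]=Cc[:300];o[300:,400:]=D
cv2.imwrite("pics/crops.png",o)
```

```text
(no output)
```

View pics/crops.png

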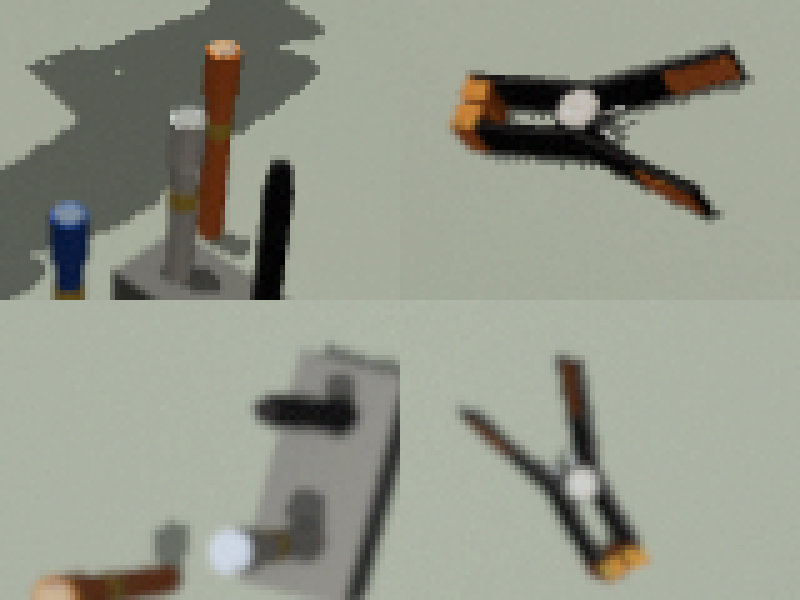

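Crops: head top centre at scene ≈(287,93.6) and top ≈(121,225) in native px. Clip pin cap at scene ≈(125.6,306.4) and top ≈(391,226.4). Next I'll crop the stand.

```bash
python3 - <<'E'
import cv2,numpy as np,pickle
a=pickle.load(open("scene.pkl","rb"))["img"]; b=pickle.load(open("top.pkl","rb"))["img"]
f=lambda i,x0,y0,w,h,k:cv2.resize(np.clip(i[y0:y0+h,x0:x0+w,::-1].astype(float)*1.6,0,255).astype(np.uint8),(w*k,h*k),interpolation=cv2.INTER_NEAREST)
o=np.hstack([f(a,256,175,80,90,5),f(b,205,105,80,90,5)])
cv2.imwrite("pics/stand.png",o)
E
cat > m2.py <<'E'
import sys,io,contextlib
with contextlib.redirect_stdout(io.StringIO()):
    from m import *
def both(n,a,b,z):
    p,e=tri(a,b); print(n,"tri",np.round(p,4),"gap %.4f"%e,"scene@z",np.round(onz(S["scene"],*a,z)[:2],4),"top@z",np.round(onz(S["top"],*b,z)[:2],4))
E
python3 - <<'E'
from m2 import *
both("head",(287,93.6),(121,225),.135)
both("pin",(125.6,306.4),(391,226.4),.025)
E
```

```text
head tri [0.4483 0.3323 0.1302] gap 0.0009 scene@z [0.451  0.3259] top@z [0.4489 0.3309]
pin tri [ 0.4459 -0.2615  0.0217] gap 0.0002 scene@z [ 0.4478 -0.262 ] top@z [ 0.446  -0.2603]
```

View pics/stand.png

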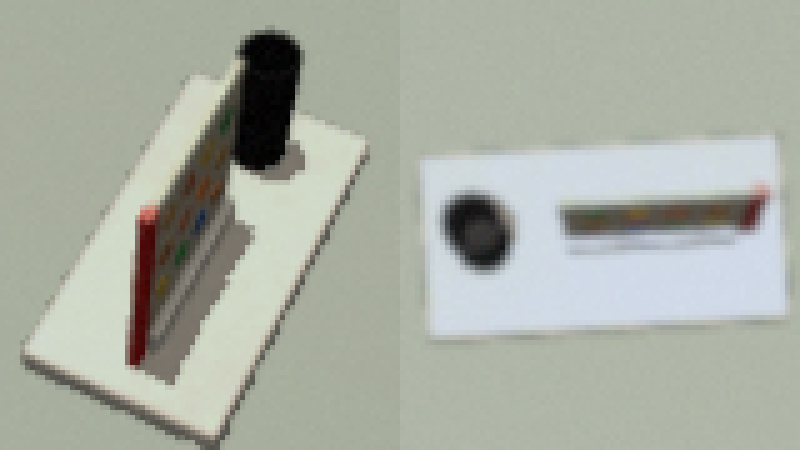

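```bash
cat >> m2.py <<'E'
def fit2d(L,W):  # rigid 2D: world = R L + t
    lc,wc=L.mean(0),W.mean(0); H=(L-lc).T@(W-wc); a=np.arctan2(H[0,1]-H[1,0],H[0,0]+H[1,1])
    R=np.array([[np.cos(a),-np.sin(a)],[np.sin(a),np.cos(a)]]); t=wc-R@lc
    return a,t,np.linalg.norm((L@R.T+t)-W,axis=1)
E
python3 - <<'E'
from m2 import *
nat={"top":lambda u,v:(205+(u-400)/5-.4,105+v/5-.4),"scene":lambda u,v:(256+u/5-.4,175+v/5-.4)}
# corners ordered local (x,y): use far/near as seen
cor={"top":[(420,158),(775,137),(787,318),(430,340)],"scene":[(192,75),(368,148),(215,440),(23,357)]}
for n in cor:
    W=np.array([onz(S[n],*nat[n](*c),.012)[:2] for c in cor[n]]); print(n,np.round(W,4).tolist())
    L0=np.array([[.045,.115],[.045,-.06],[-.045,-.06],[-.045,.115]])
    if n=="scene": L0=L0[[3,0,1,2]]
    a,t,e=fit2d(L0,W); R=np.array([[np.cos(a),-np.sin(a)],[np.sin(a),np.cos(a)]])
    print("  yaw deg",np.degrees(a),"org",np.round(t,4),"res",np.round(e,4),"tube",np.round(R@[0,.085]+t,4),"edge",np.round(R@[0,-.045]+t,4))
both("tube rim",nat["scene"](270,48),nat["top"](475,222),.077)
both("edge top",nat["scene"](149,213),nat["top"](763,188),.115)
both("cardback top",nat["scene"](240,62),nat["top"](562,208),.115)
# block top-face corners and clip tips/levers
# scene crop clip: levers ends, tips
cs=lambda u,v:(90+(u-400)/5-.4,285+v/5-.4); ct=lambda u,v:(355+(u-400)/5-.4,190+(v-300)/5-.4)
both("tip mid",cs(473,103),ct(622,560),.024)
both("lever A top(+y side)",cs(733,50),ct(463,410),.024)
both("lever B",cs(712,205),ct(569,357),.024)
both("pin",cs(578,105),ct(580,482),.024)
E
```

```text
top [[0.657, 0.1694], [0.6685, -0.0011], [0.5813, -0.0074], [0.5693, 0.1634]]
  yaw deg 3.960154339522545 org [0.6209 0.0536] res [0.0022 0.0024 0.0022 0.0022] tube [0.615  0.1384] edge [0.624  0.0087]
scene [[0.5705, 0.1599], [0.6593, 0.164], [0.6712, -0.0049], [0.5848, -0.0128]]
  yaw deg 4.268625550215288 org [0.6235 0.0491] res [0.0007 0.0032 0.003  0.0021] tube [0.6172 0.1339] edge [0.6268 0.0042]
tube rim tri [0.6155 0.1362 0.0815] gap 0.0002 scene@z [0.6142 0.14  ] top@z [0.6162 0.1366]
edge top tri [0.6255 0.0111 0.1157] gap 0.0003 scene@z [0.6251 0.0115] top@z [0.6257 0.0111]
cardback top tri [0.6177 0.0969 0.1124] gap 0.0018 scene@z [0.6193 0.0953] top@z [0.6165 0.0963]
tip mid tri [ 0.41  -0.281  0.02 ] gap 0.0017 scene@z [ 0.4117 -0.282 ] top@z [ 0.411  -0.2787]
lever A top(+y side) tri [ 0.4779 -0.2102  0.0163] gap 0.0051 scene@z [ 0.4796 -0.2134] top@z [ 0.4798 -0.2059]
lever B tri [ 0.5058 -0.2603  0.0087] gap 0.0012 scene@z [ 0.5131 -0.2622] top@z [ 0.505  -0.2552]
pin tri [ 0.4462 -0.2605  0.024 ] gap 0.0018 scene@z [ 0.4455 -0.2611] top@z [ 0.4469 -0.2598]
```

Request:
servo_tool --translation '[[0, 0, 0], [0, 0, 0], [0, 0, 0], [-0.0425, -0.0017, 0], [-0.0425, -0.0017, 0], [-0.0425, -0.0017, 0], [-0.0425, -0.0017, 0], [-0.0425, -0.0017, 0], [-0.0425, -0.0017, 0], [-0.0425, -0.0017, 0]]' --turn '[[0, 0, 0.145], [0, 0, 0.145], [0, 0, 0.145], [0, 0, 0], [0, 0, 0], [0, 0, 0], [0, 0, 0], [0, 0, 0], [0, 0, 0], [0, 0, 0]]' --grip 0.5 --grip_force 15

```text
clock: 1.35
tool_pos: [0.4489, 0.3274, 0.2384]
eef_rot: [0.424, 0.905, -0.0, -0.0]
contact_force: [-0.5, 0.7, 0.2]
opening: 0.497
finger_force: 0.0
```

```bash
cat > go.py <<'E'
# python3 go.py x y z [yawY_deg]: delta in tool axes to reach the target pointing down
import sys,numpy as np
from scipy.spatial.transform import Rotation as Ro
from plant import r
def go(x,y,z,yaw=None):
    s=r.get_state(); R=Ro.from_quat(s["eef_rot"]); M=R.as_matrix()
    yy=np.degrees(np.arctan2(M[1,1],M[0,1]))
    if yaw is None: yaw=yy
    a=np.radians(yaw); Y=np.array([np.cos(a),np.sin(a),0]); Z=np.array([0,0,-1.]); T=np.stack([np.cross(Y,Z),Y,Z],1)
    rv=(R.inv()*Ro.from_matrix(T)).as_rotvec(); d=np.array([x,y,z])-s["tool_pos"]
    print("t",round(s["clock"],2),"pos",np.round(s["tool_pos"],4),"yawY %.1f"%yy,"q",np.round(s["q"],2),"F",np.round(s["contact_force"],1),"op %.3f ff %.1f"%(s["opening"],s["finger_force"]))
    print("turn first",np.round(rv,3),"then shift",np.round(T.T@d,4),"| shift in present axes",np.round(M.T@d,4))
if __name__=="__main__": go(*map(float,sys.argv[1:]))
E
python3 go.py .4495 .329 .16 40
python3 - <<'E'
from h import *
a=snap("scene");b=snap("top")
f=lambda i,x0,y0,w,h,k:cv2.resize(np.clip(i[y0:y0+h,x0:x0+w,::-1].astype(float)*1.6,0,255).astype(np.uint8),(w*k,h*k),interpolation=cv2.INTER_NEAREST)
cv2.imwrite("pics/over.png",np.hstack([f(a["img"],240,30,100,120,4),f(b["img"],60,150,100,120,4)]))
E
```

```text
t 1.35 pos [0.4489 0.3274 0.2384] yawY 39.8 q [-0.65  0.6  -0.11  1.78  0.09  0.77 -0.1 ] F [-0.5  0.7  0.2] op 0.497 ff 0.0
turn first [-0.001 -0.    -0.004] then shift [0.0008 0.0015 0.0784] | shift in present axes [0.0008 0.0015 0.0784]
```

View pics/over.png

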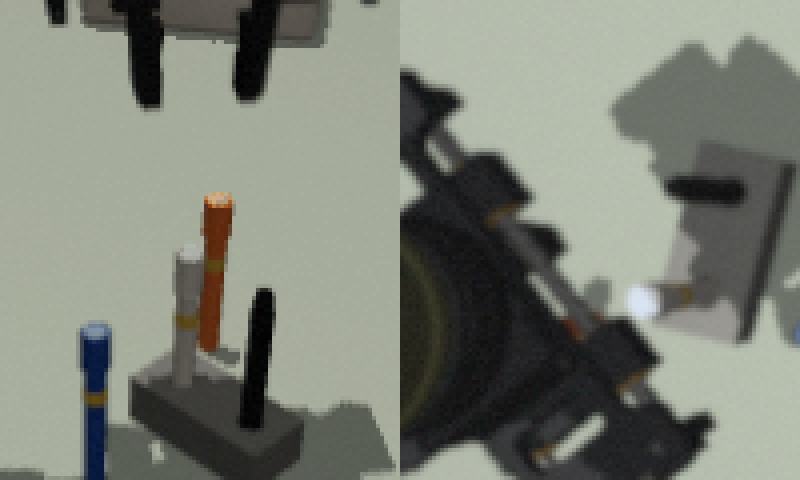

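Run:
```python
from m2 import *
print("TCP proj scene",proj(S["scene"],[.4489,.3274,.2384]), "seen ~",(289.3,55.8))
for X in([.4495,.329,.135],[.6155,.1375,.077]): print(proj(S["scene"],X),proj(S["top"],X))
# yellow band of torch in scene: centre at z=.085
```

```text
TCP proj scene [[288.93903728  54.22013729]] seen ~ (289.3, 55.8)
[[287.07204114  92.77570552]] [[121.92344315 224.69937276]]
[[309.60569581 185.19134661]] [[219.19205559 149.294723  ]]
```

Request:
servo_tool --translation '[[0.0008, 0.0015, 0.04], [0, 0, 0.038]]' --turn '[[0, 0, 0], [0, 0, 0]]'

```text
clock: 1.7
tool_pos: [0.4487, 0.3312, 0.1599]
eef_rot: [0.424, 0.906, 0.001, -0.0]
contact_force: [0.1, 0.8, -0.8]
opening: 0.5
finger_force: 0.0
```

```bash
python3 go.py .4495 .329 .101 40
python3 - <<'E'
from h import *
a=snap("scene")
f=lambda i,x0,y0,w,h,k:cv2.resize(np.clip(i[y0:y0+h,x0:x0+w,::-1].astype(float)*1.6,0,255).astype(np.uint8),(w*k,h*k),interpolation=cv2.INTER_NEAREST)
cv2.imwrite("pics/over2.png",f(a["img"],240,40,100,80,6))
E
```

```text
t 1.7 pos [0.4487 0.3312 0.1599] yawY 39.8 q [-0.66  0.71 -0.09  1.85  0.11  0.59 -0.13] F [ 0.1  0.8 -0.8] op 0.500 ff 0.0
turn first [ 0.001 -0.001 -0.004] then shift [-0.0022 -0.0008  0.0589] | shift in present axes [-0.0022 -0.0009  0.0589]
```

View pics/over2.png

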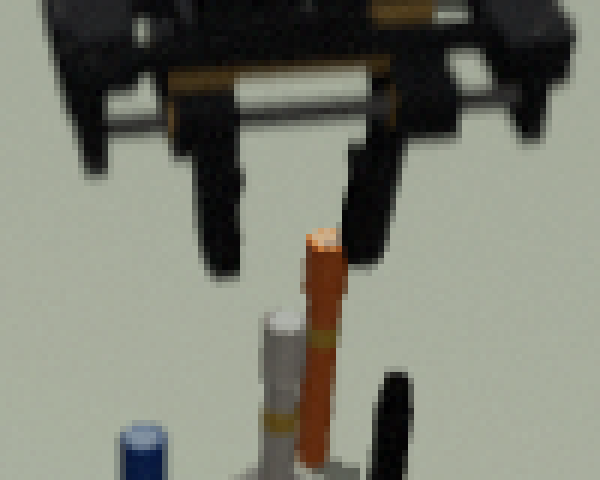

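Fingers at (222,275) and (362,262) straddle the torch top at (284,320), with the decoys outside. Descending.

Request:
servo_tool --translation '[[-0.0012, -0.0008, 0.03], [-0.0005, 0, 0.029], [0, 0, 0]]' --turn '[[0, 0, 0], [0, 0, 0], [0, 0, 0]]'

```text
clock: 2.12
tool_pos: [0.448, 0.3282, 0.1006]
eef_rot: [0.424, 0.906, -0.002, -0.001]
contact_force: [-0.4, 0.7, -0.0]
opening: 0.503
finger_force: 0.0
```

Request:
servo_tool --translation '[[0, 0, 0], [0, 0, 0], [0, 0, 0], [0, 0, 0], [0, 0, 0]]' --turn '[[0, 0, 0], [0, 0, 0], [0, 0, 0], [0, 0, 0], [0, 0, 0]]' --grip 0 --grip_force 15

```text
clock: 2.75
tool_pos: [0.4502, 0.3291, 0.1027]
eef_rot: [0.425, 0.905, 0.001, 0.0]
contact_force: [0.8, 0.2, 6.5]
opening: 0.204
finger_force: 15.0
```

```bash
python3 go.py .4495 .329 .26 40
python3 - <<'E'
from plant import r
print(r.get_state()["opening"]*88)
E
```

```text
t 2.75 pos [0.4502 0.3291 0.1027] yawY 39.8 q [-0.67  0.8  -0.08  1.89  0.13  0.46 -0.14] F [0.8 0.2 6.5] op 0.204 ff 15.0
turn first [ 0.002 -0.    -0.004] then shift [ 0.0004 -0.0006 -0.1573] | shift in present axes [ 0.0004 -0.0002 -0.1573]
17.980097790442006
```

Request:
servo_tool --translation '[[0, 0, -0.02], [0, 0, -0.03], [0, 0, -0.04], [0, 0, -0.04], [0, 0, -0.03], [0, 0, 0]]' --turn '[[0, 0, 0], [0, 0, 0], [0, 0, 0], [0, 0, 0], [0, 0, 0], [0, 0, 0]]' --grip_force 25

```text
clock: 3.5
tool_pos: [0.4504, 0.3292, 0.2637]
eef_rot: [0.425, 0.905, 0.002, 0.001]
contact_force: [0.1, 1.0, -1.4]
opening: 0.205
finger_force: 25.0
```

```bash
python3 go.py .6155 .1375 .26 40
python3 - <<'E'
from h import *
a=snap("scene");b=snap("top")
f=lambda i,x0,y0,w,h,k:cv2.resize(np.clip(i[y0:y0+h,x0:x0+w,::-1].astype(float)*1.6,0,255).astype(np.uint8),(w*k,h*k),interpolation=cv2.INTER_NEAREST)
cv2.imwrite("pics/held.png",f(a["img"],230,0,130,120,5))
E
```

```text
t 3.5 pos [0.4504 0.3292 0.2637] yawY 39.8 q [-0.64  0.56 -0.11  1.75  0.08  0.83 -0.1 ] F [ 0.1  1.  -1.4] op 0.205 ff 25.0
turn first [ 0.005 -0.    -0.004] then shift [-0.253   0.0032  0.0037] | shift in present axes [-0.253   0.0043  0.0037]
```

View pics/held.png

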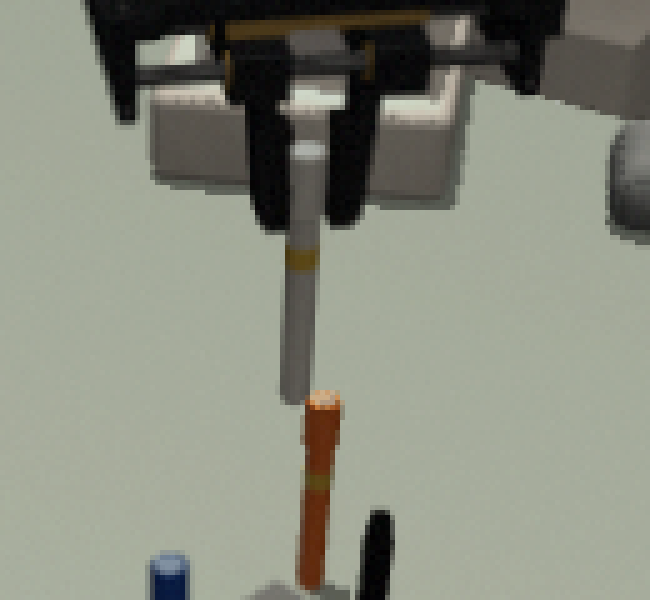

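Torch held upright between the fingers (head (308,150), tail (295,398) in the crop), parallel to the orange decoy. Moving over the tube.

Request:
servo_tool --translation '[[-0.03, 0.0006, 0], [-0.04, 0.0006, 0], [-0.045, 0.0006, 0], [-0.045, 0.0006, 0], [-0.04, 0.0006, 0], [-0.033, 0.0006, 0], [-0.02, 0.0006, 0], [0, 0, 0], [0, 0, 0.02], [0, 0, 0]]' --turn '[[0, 0, 0], [0, 0, 0], [0, 0, 0], [0, 0, 0], [0, 0, 0], [0, 0, 0], [0, 0, 0], [0, 0, 0], [0, 0, 0], [0, 0, 0]]'

```text
clock: 4.85
tool_pos: [0.6121, 0.1385, 0.2401]
eef_rot: [0.423, 0.906, -0.001, -0.002]
contact_force: [-0.0, 0.6, -0.4]
opening: 0.206
finger_force: 25.0
```

```bash
python3 go.py .6155 .1375 .18 40
python3 - <<'E'
from h import *
import pickle
a=snap("scene");b=snap("top");pickle.dump((a,b),open("tube.pkl","wb"))
f=lambda i,x0,y0,w,h,k:cv2.resize(np.clip(i[y0:y0+h,x0:x0+w,::-1].astype(float)*1.6,0,255).astype(np.uint8),(w*k,h*k),interpolation=cv2.INTER_NEAREST)
cv2.imwrite("pics/tube.png",np.hstack([f(a["img"],265,90,80,120,5),f(b["img"],170,90,80,120,5)]))
p=r.get_state()["tool_pos"]; print(proj(a,p),[ (z,proj(a,[p[0],p[1],p[2]-.091+z]).round(1)) for z in (0,.077)])
E
```

```text
t 4.85 pos [0.6121 0.1385 0.2401] yawY 39.9 q [-0.23  0.69 -0.13  1.55  0.1   0.91  0.31] F [-0.   0.6 -0.4] op 0.206 ff 25.0
turn first [-0.004 -0.003 -0.001] then shift [-0.0029  0.0019  0.0601] | shift in present axes [-0.0031  0.0022  0.0601]
[[318.24695663 124.37180507]] [(0, array([[312.8, 160.2]])), (0.077, array([[317.3, 130.4]]))]
```

View pics/tube.png

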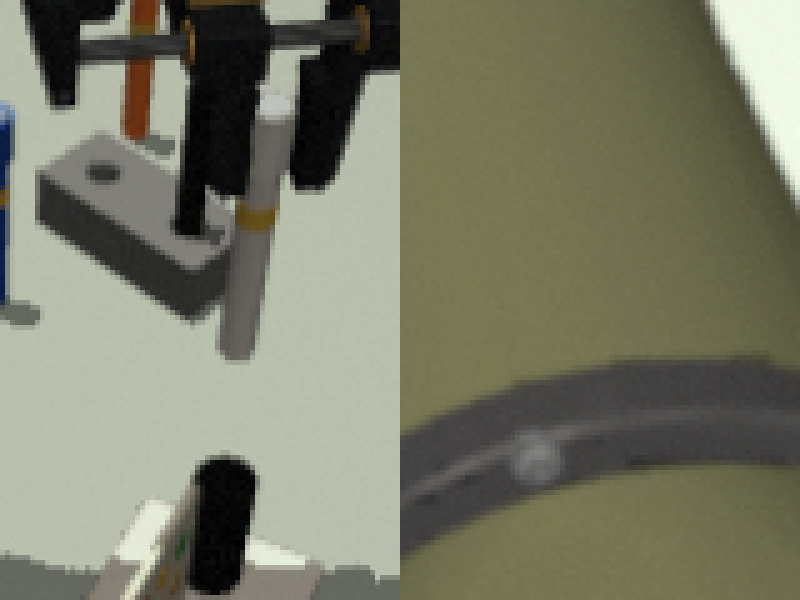

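Tail bottom is at crop (237,352) and tube rim centre at (226,472). The top view is blocked by the arm. I'll compare torch and tube axes using the scene depth.

Run:
```python
from h import *
import pickle
from scipy.optimize import least_squares
a,b=pickle.load(open("tube.pkl","rb")); C=cloud(a)
def axis(m,rad,name):
    P=C[m]; c=np.array([.8,-.356]); g=P[:,:2].mean(0)
    f=least_squares(lambda p:np.hypot(P[:,0]-p[0]-p[2]*(P[:,2]-P[:,2].mean()),P[:,1]-p[1]-p[3]*(P[:,2]-P[:,2].mean()))-rad,[*(g+(g-c)/np.linalg.norm(g-c)*rad*.8),0,0],loss="soft_l1",f_scale=.002)
    print(name,len(P),np.round(f.x,4),"z",P[:,2].min().round(3),P[:,2].max().round(3),"rms",np.sqrt((f.fun**2).mean()))
uu,vv=np.meshgrid(np.arange(512),np.arange(384))
X=C
near=lambda x,y:np.hypot(X[...,0]-x,X[...,1]-y)<.022
axis(near(.612,.137)&(X[...,2]>.15)&(X[...,2]<.225),.0075,"torch barrel")
axis(near(.615,.137)&(X[...,2]>.03)&(X[...,2]<.070),.014,"tube")
```

```text
torch barrel 225 [ 0.6099  0.1414  0.0121 -0.0156] z 0.15 0.225 rms 0.0008280801272857774
tube 163 [ 0.6153  0.1365  0.0276 -0.0654] z 0.03 0.07 rms 0.0014663170111910199
```

```bash
python3 go.py .6165 .1363 .178 39.9
```

```text
t 4.95 pos [0.6138 0.1382 0.2419] yawY 39.9 q [-0.23  0.69 -0.13  1.55  0.1   0.91  0.31] F [-0.  -0.7 -0.7] op 0.203 ff 25.0
turn first [-0.    -0.001 -0.   ] then shift [-0.0032  0.0009  0.0639] | shift in present axes [-0.0032  0.0009  0.0639]
```

Request:
servo_tool --translation '[[-0.0035, 0.001, 0.02], [0, 0, 0.03], [0, 0, 0.013], [0, 0, 0]]' --turn '[[0, 0, 0], [0, 0, 0], [0, 0, 0], [0, 0, 0]]'

```text
clock: 5.45
tool_pos: [0.6172, 0.135, 0.1785]
eef_rot: [0.424, 0.906, -0.0, -0.0]
contact_force: [0.2, 0.3, -0.8]
opening: 0.205
finger_force: 25.0
```

```bash
python3 go.py .6165 .1363 .178 39.9
python3 - <<'E'
from h import *
import pickle
P=[]
for i in range(6):
    a=snap("scene");P.append(r.get_state()["tool_pos"])
print(np.mean(P,0),np.std(P,0))
f=lambda i,x0,y0,w,h,k:cv2.resize(np.clip(i[y0:y0+h,x0:x0+w,::-1].astype(float)*2,0,255).astype(np.uint8),(w*k,h*k),interpolation=cv2.INTER_NEAREST)
cv2.imwrite("pics/tube2.png",f(a["img"],285,140,50,75,8))
E
```

```text
t 5.45 pos [0.6172 0.135  0.1785] yawY 39.8 q [-0.22  0.77 -0.12  1.6   0.12  0.78  0.3 ] F [ 0.2  0.3 -0.8] op 0.205 ff 25.0
turn first [-0.001 -0.001 -0.002] then shift [0.0014 0.0003 0.0005] | shift in present axes [0.0014 0.0003 0.0005]
[0.61819183 0.13498927 0.17980077] [0.00016863 0.00011431 0.00021121]
```

View pics/tube2.png

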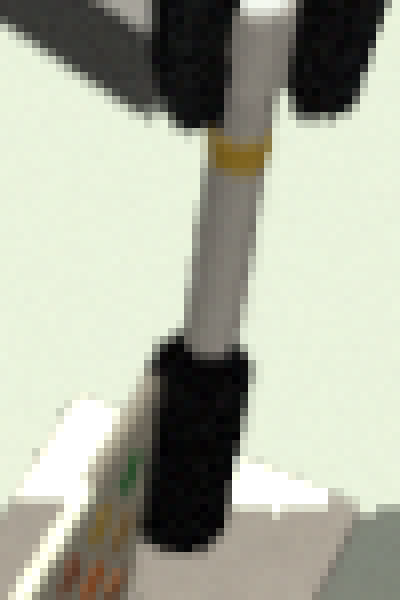

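Tail bottom (211,352) and rim (centre ≈(203,373), 8x crop). Allowing for the 11 mm still to go, they line up within 1 mm, so I'm lowering.

Request:
servo_tool --translation '[[0, 0, 0.008], [0, 0, 0.008], [0, 0, 0.008], [0, 0, 0]]' --turn '[[0, 0, 0], [0, 0, 0], [0, 0, 0], [0, 0, 0]]'

```text
clock: 6.25
tool_pos: [0.6169, 0.1345, 0.1536]
eef_rot: [0.424, 0.905, -0.001, -0.001]
contact_force: [-0.4, 0.2, -0.9]
opening: 0.208
finger_force: 25.0
```

Request:
servo_tool --translation '[[0, 0, 0.01], [0, 0, 0.01], [0, 0, 0.01], [0, 0, 0.008], [0, 0, 0]]' --turn '[[0, 0, 0], [0, 0, 0], [0, 0, 0], [0, 0, 0], [0, 0, 0]]'

```text
clock: 6.88
tool_pos: [0.617, 0.1345, 0.1158]
eef_rot: [0.424, 0.905, -0.0, -0.001]
contact_force: [0.2, -1.6, 0.2]
opening: 0.207
finger_force: 25.0
```

Request:
servo_tool --translation '[[0, 0, 0.004], [0, 0, 0.002], [0, 0, 0]]' --turn '[[0, 0, 0], [0, 0, 0], [0, 0, 0]]'

```text
clock: 7.25
tool_pos: [0.6175, 0.1347, 0.1107]
eef_rot: [0.424, 0.905, 0.0, -0.0]
contact_force: [-0.8, -0.3, 0.4]
opening: 0.206
finger_force: 25.0
```

Request:
servo_tool --translation '[[0, 0, 0], [0, 0, 0], [0, 0, 0], [0, 0, 0]]' --turn '[[0, 0, 0], [0, 0, 0], [0, 0, 0], [0, 0, 0]]' --grip 0.4

```text
clock: 7.75
tool_pos: [0.6176, 0.1347, 0.1108]
eef_rot: [0.425, 0.905, 0.0, 0.0]
contact_force: [-0.1, 0.8, 0.0]
opening: 0.398
finger_force: 0.0
```

Request:
servo_tool --translation '[[0, 0, -0.01], [0, 0, -0.03], [0, 0, -0.04], [0, 0, -0.03], [0, 0, -0.01], [0, 0, 0]]' --turn '[[0, 0, 0], [0, 0, 0], [0, 0, 0], [0, 0, 0], [0, 0, 0], [0, 0, 0]]'

```text
clock: 8.5
tool_pos: [0.6176, 0.1347, 0.231]
eef_rot: [0.424, 0.905, 0.0, 0.0]
contact_force: [0.4, 0.4, -0.3]
opening: 0.399
finger_force: 0.0
```

```bash
python3 go.py .495 -.232 .22 120; python3 go.py .495 -.232 .22 -60
python3 - <<'E'
from h import *
a=snap("scene"); C=cloud(a); h=cv2.cvtColor(a["img"],cv2.COLOR_RGB2HSV)
m=(np.hypot(C[...,0]-.616,C[...,1]-.137)<.03)
P=C[m&(C[...,2]>.085)&(C[...,2]<.16)]; print("torch top z",np.percentile(P[:,2],[50,95,99]),P[:,:2].mean(0), "top",P[P[:,2]>.135][:,:2].mean(0),"low",P[P[:,2]<.11][:,:2].mean(0))
E
```

```text
t 8.5 pos [0.6176 0.1347 0.231 ] yawY 39.8 q [-0.22  0.7  -0.12  1.55  0.1   0.89  0.31] F [ 0.4  0.4 -0.3] op 0.399 ff 0.0
turn first [ 0.0e+00  1.0e-03 -1.4e+00] then shift [ 0.2895 -0.2562  0.011 ] | shift in present axes [-0.2034 -0.3288  0.0108]
t 8.5 pos [0.6176 0.1347 0.231 ] yawY 39.8 q [-0.22  0.7  -0.12  1.55  0.1   0.89  0.31] F [ 0.4  0.4 -0.3] op 0.399 ff 0.0
turn first [ 1.000e-03 -0.000e+00  1.741e+00] then shift [-0.2895  0.2562  0.011 ] | shift in present axes [-0.2034 -0.3288  0.0108]
torch top z [0.12606574 0.14123035 0.14214337] [0.61762442 0.1324782 ] top [0.61681458 0.13528979] low [0.61778065 0.13187529]
```

Torch top is at z = 0.142, which is 17 + 125 mm, so it is fully seated and released. Now to the clip.

Request:
servo_tool --translation '[[-0.02, -0.0325, 0], [-0.025, -0.04, 0], [-0.027, -0.0445, 0], [-0.027, -0.0445, 0], [-0.027, -0.0445, 0], [-0.027, -0.0445, 0], [-0.025, -0.04, 0], [-0.018, -0.028, 0], [-0.007, -0.012, 0], [0, 0, 0]]' --turn '[[0, 0, 0], [0, 0, 0], [0, 0, 0], [0, 0, 0], [0, 0, 0], [0, 0, 0], [0, 0, 0], [0, 0, 0], [0, 0, 0], [0, 0, 0]]' --grip 1.0

```text
clock: 9.8
tool_pos: [0.4929, -0.2326, 0.2299]
eef_rot: [0.425, 0.905, 0.0, -0.001]
contact_force: [0.1, 0.4, 0.6]
opening: 0.997
finger_force: 0.0
```

Request:
servo_tool --translation '[[0, 0, 0], [0, 0, 0], [0, 0, 0], [0, 0, 0], [0, 0, 0], [0, 0, 0], [0, 0, 0], [0, 0, 0], [0, 0, 0]]' --turn '[[0, 0, -0.175], [0, 0, -0.175], [0, 0, -0.175], [0, 0, -0.175], [0, 0, -0.175], [0, 0, -0.175], [0, 0, -0.175], [0, 0, -0.175], [0, 0, 0]]'

```text
clock: 10.92
tool_pos: [0.494, -0.2306, 0.2305]
eef_rot: [-0.259, 0.966, 0.001, 0.0]
contact_force: [-0.0, 0.0, -0.1]
opening: 0.996
finger_force: 0.0
```

```bash
python3 go.py .485 -.2377 .06 120.5
python3 - <<'E'
from h import *
a=snap("scene"); 
for p in ([.485,-.2377,.012],[.4462,-.2605,.024]): print(proj(a,p))
f=lambda i,x0,y0,w,h,k:cv2.resize(np.clip(i[y0:y0+h,x0:x0+w,::-1].astype(float)*1.8,0,255).astype(np.uint8),(w*k,h*k),interpolation=cv2.INTER_NEAREST)
cv2.imwrite("pics/clip.png",f(a["img"],70,180,160,150,4))
E
```

```text
t 10.93 pos [ 0.494  -0.2306  0.2305] yawY 120.0 q [ 0.71  0.65 -0.59  1.8   0.47  0.83  1.98] F [-0.   0.  -0.1] op 0.996 ff 0.0
turn first [ 0.002  0.001 -0.008] then shift [ 0.0114 -0.0015  0.1705] | shift in present axes [ 0.0116 -0.0019  0.1705]
[[151.11716057 309.03530989]]
[[125.71017903 305.55087306]]
```

View pics/clip.png

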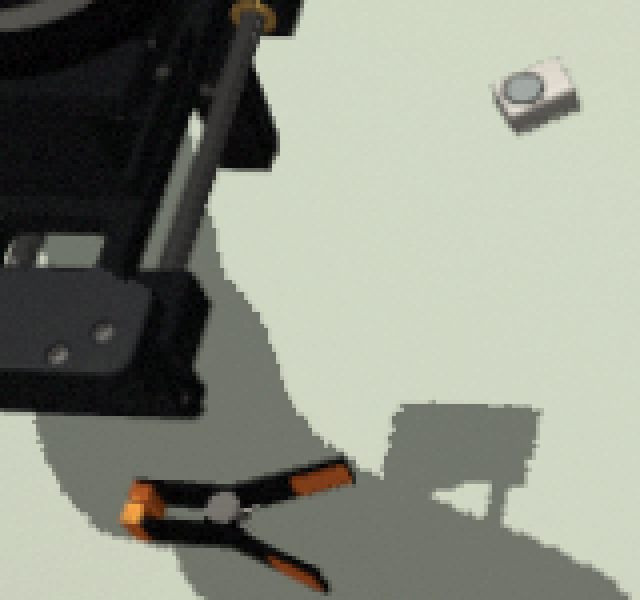

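The clip is at crop (225,505), untouched, with its grips at (320,475) and (300,575). That was the last picture, so from here I'm working from numbers only.

Request:
servo_tool --translation '[[0.0058, -0.0008, 0.03], [0.0058, -0.0008, 0.045], [0, 0, 0.045], [0, 0, 0.035], [0, 0, 0.016], [0, 0, 0], [0, 0, 0]]' --turn '[[0, 0, -0.008], [0, 0, 0], [0, 0, 0], [0, 0, 0], [0, 0, 0], [0, 0, 0], [0, 0, 0]]'

```text
clock: 11.85
tool_pos: [0.4852, -0.2401, 0.0609]
eef_rot: [-0.262, 0.965, -0.001, 0.001]
contact_force: [-0.1, 0.2, -0.1]
opening: 0.998
finger_force: 0.0
```

```bash
python3 go.py .485 -.2377 .004 120.5
python3 - <<'E'
from h import *
s=snap("scene");C=cloud(s);h=cv2.cvtColor(s["img"],cv2.COLOR_RGB2HSV)
m=(h[...,0]<18)&(h[...,1]>120)&(h[...,2]>40)&(C[...,0]>.38)&(C[...,0]<.55)&(C[...,1]<-.18)&(C[...,1]>-.32)
n,l,st,ce=cv2.connectedComponentsWithStats(m.astype(np.uint8))
for i in range(1,n):
    if st[i,4]>5: print(ce[i].round(1),st[i,4],np.median(C[l==i],0).round(4))
E
```

```text
t 11.85 pos [ 0.4852 -0.2401  0.0609] yawY 120.4 q [ 0.6   0.88 -0.38  1.94  0.71  0.45  1.8 ] F [-0.1  0.2 -0.1] op 0.998 ff 0.0
turn first [-0.002  0.002 -0.002] then shift [-0.0011  0.0021  0.0569] | shift in present axes [-0.001   0.0022  0.0569]
[150.1 299.6] 69 [ 0.4703 -0.2246  0.0114]
[147.3 325.2] 12 [ 0.5013 -0.2644  0.0114]
```

Request:
servo_tool --translation '[[-0.0005, 0.001, 0.02], [-0.0005, 0.001, 0.02], [0, 0, 0.012], [0, 0, 0.004], [0, 0, 0]]' --turn '[[0, 0, 0], [0, 0, 0], [0, 0, 0], [0, 0, 0], [0, 0, 0]]'

```text
clock: 12.52
tool_pos: [0.4842, -0.2379, 0.004]
eef_rot: [-0.262, 0.965, -0.0, 0.0]
contact_force: [-0.5, 0.0, 0.4]
opening: 0.997
finger_force: 0.0
```

Request:
servo_tool --translation '[[0, 0, 0], [0, 0, 0], [0, 0, 0], [0, 0, 0], [0, 0, 0], [0, 0, 0], [0, 0, 0]]' --turn '[[0, 0, 0], [0, 0, 0], [0, 0, 0], [0, 0, 0], [0, 0, 0], [0, 0, 0], [0, 0, 0]]' --grip 0 --grip_force 25

```text
clock: 13.4
tool_pos: [0.4842, -0.2378, 0.0039]
eef_rot: [-0.263, 0.965, -0.0, 0.0]
contact_force: [0.1, 1.0, 3.6]
opening: 0.231
finger_force: 9.7
```

```bash
python3 go.py .485 -.2377 .1 120.5
python3 - <<'E'
from h import *
print(r.get_state()["opening"]*88)
for nm in("scene","top"):
    s=snap(nm);C=cloud(s);h=cv2.cvtColor(s["img"],cv2.COLOR_RGB2HSV)
    m=(h[...,0]<18)&(h[...,1]>100)&(h[...,2]>40)&(C[...,0]>.36)&(C[...,0]<.55)&(C[...,1]<-.18)&(C[...,1]>-.33)
    n,l,st,ce=cv2.connectedComponentsWithStats(m.astype(np.uint8))
    for i in range(1,n):
        if st[i,4]>3: print(nm,ce[i].round(1),st[i,4],np.median(C[l==i],0).round(4))
E
```

```text
t 13.4 pos [ 0.4842 -0.2378  0.0039] yawY 120.4 q [ 0.53  0.98 -0.27  1.95  0.78  0.32  1.72] F [0.1 1.  3.6] op 0.231 ff 9.7
turn first [-0.     0.    -0.001] then shift [-0.0007 -0.0003 -0.0961] | shift in present axes [-0.0007 -0.0004 -0.0961]
20.354950861086202
scene [109.2 300.4] 9 [ 0.4022 -0.2678  0.0053]
scene [ 99.8 315.2] 37 [ 0.4173 -0.3001  0.0238]
top [405.  239.4] 13 [ 0.415  -0.2934  0.0224]
```

Request:
servo_tool --translation '[[0, 0, 0], [0, 0, 0], [0, 0, -0.01], [0, 0, -0.02], [0, 0, -0.03], [0, 0, -0.04], [0, 0, -0.03], [0, 0, -0.01], [0, 0, 0]]' --turn '[[0, 0, 0], [0, 0, 0], [0, 0, 0], [0, 0, 0], [0, 0, 0], [0, 0, 0], [0, 0, 0], [0, 0, 0], [0, 0, 0]]'

```text
clock: 14.62
tool_pos: [0.4835, -0.238, 0.1436]
eef_rot: [-0.262, 0.965, -0.0, -0.0]
contact_force: [0.0, 0.0, -0.8]
opening: 0.215
finger_force: 25.0
```

```bash
cat > clip.py <<'E'
from h import *
from scipy.spatial.transform import Rotation as Ro
def look(nm,s=None):
    st=r.get_state(); p=st["tool_pos"]; M=Ro.from_quat(st["eef_rot"]).as_matrix()
    s=s or snap(nm);C=cloud(s);h=cv2.cvtColor(s["img"],cv2.COLOR_RGB2HSV)
    L=(C-p)@M   # tool coordinates
    near=(np.abs(L[...,1])<.045)&(np.abs(L[...,0])<.13)&(np.abs(L[...,2])<.04)&(s["z_map"]>0)
    o=near&(h[...,0]<20)&(h[...,1]>100)&(h[...,2]>40)
    n,l,q,ce=cv2.connectedComponentsWithStats(o.astype(np.uint8))
    for i in range(1,n):
        if q[i,4]>3: print(nm,"orange px",ce[i].round(1),q[i,4],"tool",np.median(L[l==i],0).round(4),"min",L[l==i].min(0).round(4),"max",L[l==i].max(0).round(4))
    P=L[near&~o]; P=P[(P[:,0]>.02)]
    print(nm,"other n",len(P),"x,y,z pct5/50/95",np.percentile(P,[5,50,95],axis=0).round(4).tolist() if len(P) else "")
    return s,L,near
if __name__=="__main__": look("scene"); look("top")
E
python3 go.py .485 -.2377 .1 120.5; python3 clip.py
```

```text
t 14.62 pos [ 0.4835 -0.238   0.1436] yawY 120.4 q [ 0.67  0.76 -0.51  1.9   0.6   0.64  1.89] F [ 0.   0.  -0.8] op 0.215 ff 25.0
turn first [ 0.    -0.    -0.002] then shift [-0.0014 -0.0005  0.0436] | shift in present axes [-0.0014 -0.0005  0.0436]
scene orange px [ 78.3 260.5] 67 tool [ 0.087   0.0171 -0.0154] min [ 0.0831  0.014  -0.0214] max [0.0944 0.025  0.0021]
scene orange px [ 68.  280.9] 51 tool [ 0.0886 -0.022  -0.0191] min [ 0.0839 -0.0254 -0.0219] max [ 0.095  -0.0139 -0.0085]
scene other n 79 x,y,z pct5/50/95 [[0.0479, -0.0226, -0.0207], [0.077, -0.0181, -0.0165], [0.0901, 0.0194, 0.0009]]
top orange px [434.9 245.9] 35 tool [ 0.0871 -0.0154 -0.0182] min [ 0.0834 -0.0206 -0.0208] max [ 0.0929 -0.0119 -0.0007]
top orange px [417.8 255.7] 29 tool [ 0.0863  0.0245 -0.0198] min [ 0.082   0.0185 -0.0217] max [ 0.091   0.0279 -0.0074]
top other n 248 x,y,z pct5/50/95 [[0.0532, -0.0182, -0.0211], [0.0692, 0.0113, -0.0171], [0.0906, 0.026, 0.0008]]
```

Request:
servo_tool --translation '[[0, 0, 0], [0, 0, 0], [0, 0, 0], [0, 0, 0], [0, 0, 0], [0, 0, 0], [0, 0, 0], [0, 0, 0], [0, 0, 0], [0, 0, 0]]' --turn '[[0, 0, 0.18], [0, 0, 0.18], [0, 0, 0.18], [0, 0, 0.18], [0, 0, 0.18], [0, 0, 0.18], [0, 0, 0.18], [0, 0, 0.18], [0, 0, 0.18], [0, 0, 0.18]]'

```text
clock: 15.98
tool_pos: [0.4831, -0.2374, 0.1423]
eef_rot: [0.595, 0.804, -0.001, -0.001]
contact_force: [0.1, 0.6, -0.7]
opening: 0.217
finger_force: 25.0
```

```bash
cat > stand.py <<'E'
from h import *
for nm in("scene","top"):
    s=snap(nm);C=cloud(s);h=cv2.cvtColor(s["img"],cv2.COLOR_RGB2HSV)
    near=(C[...,0]>.58)&(C[...,0]<.67)&(C[...,1]>-.02)&(C[...,1]<.125)
    red=near&((h[...,0]<8)|(h[...,0]>172))&(h[...,1]>130)&(C[...,1]<.03)&(C[...,2]>.03)
    P=C[red]
    if len(P): print(nm,"red",len(P),"mean",P.mean(0).round(4),"z",P[:,2].min().round(3),P[:,2].max().round(3),"y5,50,95",np.percentile(P[:,1],[5,50,95]).round(4),"x",np.percentile(P[:,0],[5,50,95]).round(4))
    card=near&~red&(C[...,2]>.032)&(C[...,2]<.105)&(C[...,1]<.095)&(C[...,1]>.02)
    P=C[card]
    if len(P)>20:
        A=np.c_[P[:,1],P[:,2],np.ones(len(P))]; w=np.ones(len(P))
        for _ in range(8):
            k=np.linalg.lstsq(A*w[:,None],P[:,0]*w,rcond=None)[0]; e=P[:,0]-A@k; w=1/(1+(e/.001)**2)
        print(nm,"card plane n",len(P),"yaw",np.degrees(np.arctan(-k[0])).round(2),"tilt",k[1].round(3),"x at y=.01,z=.07",(k@[.01,.07,1]).round(4))
E
python3 stand.py; python3 go.py .6375 -.158 .1436 4.4
```

```text
scene red 74 mean [0.6265 0.0097 0.0769] z 0.03 0.116 y5,50,95 [0.0065 0.0084 0.0154] x [0.6249 0.6268 0.6274]
scene card plane n 262 yaw 4.17 tilt -0.0 x at y=.01,z=.07 0.6267
top red 3 mean [0.6218 0.0142 0.076 ] z 0.063 0.089 y5,50,95 [0.0135 0.0142 0.0148] x [0.6216 0.6218 0.6219]
top card plane n 171 yaw 4.12 tilt 0.0 x at y=.01,z=.07 0.6226
t 16.07 pos [ 0.4833 -0.2373  0.1425] yawY 17.3 q [ 0.38  0.72 -0.01  1.92  0.02  0.51  0.65] F [ 0.1  0.3 -0.9] op 0.214 ff 25.0
turn first [-0.003 -0.001  0.225] then shift [ 0.0672  0.1598 -0.0011] | shift in present axes [ 0.0298  0.1708 -0.0015]
```

Request:
servo_tool --translation '[[0, 0, 0], [0, 0, 0], [0.012, 0.028, 0], [0.0165, 0.039, 0], [0.017, 0.04, 0], [0.014, 0.034, 0], [0.008, 0.019, 0], [0, 0, 0]]' --turn '[[-0.002, 0, 0.115], [0, 0, 0.115], [0, 0, 0], [0, 0, 0], [0, 0, 0], [0, 0, 0], [0, 0, 0], [0, 0, 0]]'

```text
clock: 17.08
tool_pos: [0.6392, -0.1573, 0.1427]
eef_rot: [0.679, 0.734, 0.001, -0.0]
contact_force: [-0.7, 0.1, -0.9]
opening: 0.216
finger_force: 25.0
```

```bash
python3 go.py .6368 -.1576 .062 4.15;python3 clip.py
```

```text
t 17.07 pos [ 0.6392 -0.1573  0.1427] yawY 4.4 q [ 0.13  0.85  0.09  1.55 -0.1   0.75  0.33] F [-0.7  0.1 -0.9] op 0.216 ff 25.0
turn first [ 0.001 -0.001  0.005] then shift [-0.0002 -0.0024  0.0807] | shift in present axes [-0.0002 -0.0025  0.0807]
scene orange px [279.4 243.4] 50 tool [ 0.0868  0.0249 -0.0195] min [ 0.0791  0.0185 -0.0214] max [0.0931 0.0284 0.0011]
scene orange px [236.2 281.8] 4 tool [-0.0035 -0.0052 -0.0122] min [-0.0042 -0.0054 -0.0158] max [-0.0012 -0.005  -0.0105]
scene other n 50 x,y,z pct5/50/95 [[0.0717, 0.0172, -0.0213], [0.0792, 0.0232, -0.0163], [0.089, 0.0265, -0.0011]]
top orange px [318.1 125.3] 31 tool [ 0.0908  0.0209 -0.0196] min [ 0.0829  0.0173 -0.0228] max [ 0.0967  0.0253 -0.0072]
top orange px [356. 130.] 7 tool [ 0.0131  0.008  -0.0106] min [ 0.008   0.0064 -0.0206] max [ 0.0225  0.0085 -0.008 ]
top orange px [318.7 144.5] 27 tool [ 0.0916 -0.0173 -0.0199] min [ 0.0858 -0.0225 -0.0221] max [ 0.0972 -0.0126 -0.0088]
top other n 328 x,y,z pct5/50/95 [[0.025, -0.0176, -0.0213], [0.0564, 0.0044, -0.0184], [0.0917, 0.0203, 0.0003]]
```

Request:
servo_tool --translation '[[0, -0.0015, 0.02], [0, -0.0018, 0.03], [0, 0, 0.022], [0, 0, 0.0085], [0, 0, 0], [0, 0, 0]]' --turn '[[0, 0, 0.005], [0, 0, 0], [0, 0, 0], [0, 0, 0], [0, 0, 0], [0, 0, 0]]'

```text
clock: 17.92
tool_pos: [0.636, -0.1596, 0.0646]
eef_rot: [0.683, 0.73, 0.001, 0.001]
contact_force: [0.0, 0.3, -0.8]
opening: 0.214
finger_force: 25.0
```

```bash
python3 go.py .6298 -.0678 .062 4.15;python3 clip.py; python3 stand.py
```

```text
t 17.93 pos [ 0.636  -0.1596  0.0646] yawY 3.8 q [ 0.14  0.95  0.07  1.59 -0.11  0.6   0.34] F [ 0.   0.3 -0.8] op 0.214 ff 25.0
turn first [ 0.003  0.    -0.006] then shift [0.0921 0.0004 0.0026] | shift in present axes [ 0.0921 -0.0001  0.0025]
scene orange px [276.  267.5] 42 tool [ 0.0867  0.0255 -0.0187] min [ 0.082   0.0188 -0.0223] max [0.0928 0.0283 0.0024]
scene other n 62 x,y,z pct5/50/95 [[0.0662, 0.0173, -0.021], [0.0759, 0.0222, -0.0177], [0.0852, 0.0255, -0.0001]]
top orange px [312.5 133.5] 22 tool [ 0.0903  0.0212 -0.0195] min [ 0.0833  0.0169 -0.0228] max [0.0959 0.0268 0.0004]
top orange px [345. 138.] 5 tool [ 0.0198  0.0066 -0.0205] min [ 0.0157  0.006  -0.0216] max [ 0.0241  0.0067 -0.0183]
top orange px [312.6 150.7] 16 tool [ 0.0936 -0.0175 -0.0197] min [ 0.0848 -0.0214 -0.0215] max [ 0.097  -0.0134 -0.014 ]
top other n 274 x,y,z pct5/50/95 [[0.0256, -0.0185, -0.0215], [0.0569, 0.0019, -0.0184], [0.0934, 0.0196, 0.0008]]
scene red 73 mean [0.6265 0.0097 0.0768] z 0.032 0.116 y5,50,95 [0.0067 0.0082 0.0151] x [0.6247 0.6268 0.6274]
scene card plane n 263 yaw 4.23 tilt 0.001 x at y=.01,z=.07 0.6267
top red 5 mean [0.622  0.0135 0.0773] z 0.06 0.103 y5,50,95 [0.0126 0.0133 0.0146] x [0.6218 0.6221 0.6221]
top card plane n 175 yaw 4.15 tilt 0.001 x at y=.01,z=.07 0.6226
```

Request:
servo_tool --translation '[[0.01, 0, 0.001], [0.015, 0, 0.001], [0.015, 0, 0], [0.015, 0, 0], [0.013, 0, 0], [0.01, 0, 0], [0.008, 0, 0], [0.005, 0, 0], [0, 0, 0], [0, 0, 0]]' --turn '[[0.001, 0, -0.002], [0, 0, 0], [0, 0, 0], [0, 0, 0], [0, 0, 0], [0, 0, 0], [0, 0, 0], [0, 0, 0], [0, 0, 0], [0, 0, 0]]'

```text
clock: 19.38
tool_pos: [0.6293, -0.0691, 0.0616]
eef_rot: [0.683, 0.731, 0.0, 0.0]
contact_force: [0.4, -0.3, -1.5]
opening: 0.214
finger_force: 25.0
```

```bash
python3 - <<'E'
from h import *
import pickle
P=[];Y=[]
from scipy.spatial.transform import Rotation as Ro
for nm in("scene","top","scene","top"):
    s=snap(nm); st=r.get_state(); P.append(st["tool_pos"]); M=Ro.from_quat(st["eef_rot"]).as_matrix(); Y.append([np.degrees(np.arctan2(M[1,1],M[0,1])),M[2,0],M[2,1]])
print(st["clock"],np.mean(P,0).round(4),np.mean(Y,0).round(4),st["contact_force"],st["opening"],st["finger_force"])
# stand-frame coordinates about the edge (.6247,.0095), yaw 4.15
a=np.radians(4.15); R=np.array([[np.cos(a),np.sin(a)],[-np.sin(a),np.cos(a)]])
for nm in("scene","top"):
    s=snap(nm);C=cloud(s);h=cv2.cvtColor(s["img"],cv2.COLOR_RGB2HSV)
    L=(C[...,:2]-[.6247,.0095])@R.T
    m=(abs(L[...,0])<.04)&(abs(L[...,1])<.035)&(C[...,2]>.045)&(h[...,0]>=8)&(h[...,0]<20)&(h[...,1]>110)&(h[...,2]>50)
    n,l,q,ce=cv2.connectedComponentsWithStats(m.astype(np.uint8))
    for i in range(1,n):
        if q[i,4]>4: D=np.c_[L[l==i],C[l==i][:,2]]; print(nm,q[i,4],"med",np.median(D,0).round(4),"min",D.min(0).round(4),"max",D.max(0).round(4))
E
python3 stand.py
```

```text
19.575 [ 0.6293 -0.069   0.0616] [3.9127e+00 0.0000e+00 1.0000e-03] [-0.60132083 -0.00974297 -0.52656919] 0.2105546503252625 24.999638884328306
scene 35 med [0.0228 0.0086 0.0815] min [0.0168 0.0027 0.067 ] max [0.0279 0.0133 0.0845]
top 14 med [0.0207 0.0115 0.0803] min [0.0172 0.0069 0.0737] max [0.0243 0.0142 0.0826]
top 14 med [-0.0185  0.0134  0.0816] min [-0.0232  0.0098  0.0788] max [-0.0139  0.0167  0.0833]
scene red 2 mean [0.6498 0.018  0.0732] z 0.072 0.075 y5,50,95 [0.0161 0.018  0.0199] x [0.6487 0.6498 0.6508]
scene card plane n 247 yaw 4.14 tilt 0.001 x at y=.01,z=.07 0.6266
top red 3 mean [0.6219 0.0141 0.0751] z 0.061 0.089 y5,50,95 [0.0135 0.0142 0.0147] x [0.6219 0.6219 0.622 ]
top card plane n 217 yaw 4.22 tilt 0.0 x at y=.01,z=.07 0.6226
```

```bash
python3 -c "
from plant import r
print(r.finish_job())"
```

```text
the job is handed in; nothing more can be done
None
```

I handed the job in at about 20 s. The torch is seated fully in the light tube and released. The clip is held squeezed open, level and square around the red-striped edge at about 71 mm height, its tips about 14 mm past the edge and about 13 mm clear on each side. The card was measured unmoved; no verdict was returned.

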